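Sort the cleared-out car parts

ROBOT

A 7-joint arm with a two-finger parallel gripper is mounted at the origin on the work surface. World frame = base frame: x ahead of the robot, y to its left, z up, the work surface at z = 0. Lengths are in m, angles in rad, forces in N, time in s.
With the tool pointing down it reaches from about 0.4 to 0.85 m from the base axis. Payload 4.5 kg.
Tool frame: the origin (TCP) lies midway between the tips of the shut fingers; the grasp point (between the pads) lies 19 mm behind it; x points along the fingers, y is the direction in which the jaws open and shut, and the axes are right-handed (so a half turn about x gives the same grasp; the last joint's range is limited). The gripper opens to 88 mm and grips with 3 to 60 N. Pads are 18 mm wide; open, the fingers measure 123 mm over their backs; the gripper's body (75 mm by 187 mm) begins 45 mm behind the grasp point.
Start: joints at [-1.104, 0.689, -0.195, 1.565, 0.157, 0.902, -0.215], TCP at [0.262, 0.567, 0.239] pointing down, gripper open.
Joint ranges: [-3.01, 3.01], [-0.46, 2.08], [-1.47, 1.51], [0.13, 2.56], [-1, 4.14], [0.04, 2.09], [-2.66, 2.66]. Speed limits (rad/s): [2.57, 2.57, 3.14, 3.14, 3.14, 3.14, 3.14].

INTERFACE

Orientations are given as a unit quaternion [x, y, z, w].
In Python, from plant import r, vision gives the robot as it stands.
- The arm moves only by the tool carry_out, never from a script. Its argument "series" is a list of rows, each an object with "dp": the shift along the tool's x, y, z in units of 30 mm (1.0 is 30 mm), a list of three; "yaw": the turn about the tool's x in units of 6 degrees (1.0 is 6 degrees); "jaw": the opening, from 0 (shut) to 1 (fully open). A call has exactly 5 rows; each row is the pose to reach, as a shift and turn from the pose measured when the call began, along the tool's axes at that moment; what a row does not reach only later rows make up. A row lasts 1/8 s, in which the tool goes at most 62.5 mm and 10.7 degrees, less where a joint would pass 70% of its speed; a pose out of reach is approached as far as the arm can. A call with a gripper value outside its range is refused whole. The fingers move at their own pace and stop on an object; "force" is the grip in N (left out, the last holds). Time passes only in rows, so rows that repeat a pose let the fingers close, or fill a call up. It gives the time, the measured TCP pose, the force and the opening at its end, in the units of the state.
- r.get_state(): the state, without advancing time (a new reading comes with each control period).
- vision.snapshot(name): name is "side" or "top"; returns (picture, depth): 480x640x3 uint8, red, green, blue; 480x640 float32, m along the optical axis (not along the pixel's ray), 0 where there is no reading.
- vision.get_calibration(name): a dict with "fx", "fy", "cx", "cy" (pixels), "world_to_cam" (4x4, takes a point from world to camera coordinates). Camera axes: x right, y down, z forward; pixel columns grow to the right and rows downward; lengths in m; the calibration is good to about 2 mm. A picture is of the moment at which its call begins. get_calibration takes no time and is no camera call.
- r.finish_job(): hands the job in, once; it reports no verdict.
The state is a dict: "clock": time; "q": joint angles; "qd": joint speeds; "joint_torque": joint torques, N m; "tool_pos": TCP position; "eef_rot": TCP orientation; "contact_force": force on the tool from outside, world axes, zero at the start; "moment": the same for the moment, N m; "opening": opening from 0.0 (shut) to 1.0 (fully open).
Only numpy, scipy, OpenCV 4.12 (cv2) and the standard library are available. Lean on these libraries where they do the work, as an engineer would, in place of code of your own. Each camera call takes 0.05 s, during which the arm holds its last target. There are 200 camera calls.

TASK

Sort the parts on the plywood board: put each brake pad, the bearing and the piston into the yellow bin whose far ledge shows a sample of the same kind, with the piston set down standing upright, crown up. When those four are in their bins, deal with the big iron pulley, which is too heavy to lift: push it along the board and over the end, so that it tips into the empty green crate and lies fully down inside it.

Things in the scene. Friction and masses are not known exactly. Their poses are not given: they have to be found in the camera images.
- pad_a: Brake pad, one of two alike, lying flat on the board with its length roughly along the robot's x: a rectangular block 80 (x) x 42 (y) x 14 mm, thin bright steel backing plate below, dark lining in two halves on top. 0.22 kg. Origin: centre of the block, 7 mm above its underside.
- pad_b: Brake pad, one of two alike, lying flat on the board with its length roughly along the robot's x: a rectangular block 80 (x) x 42 (y) x 14 mm, thin bright steel backing plate below, dark lining in two halves on top. 0.22 kg. Origin: centre of the block, 7 mm above its underside.
- bearing: Ball bearing, a flat bright steel ring with visible balls, lying flat on the board: 56 mm outside diameter, 18 mm high, 0.18 kg; the bore is closed by a dark cap, so grip it by the outside. Origin: centre of its body, 9 mm above its underside.
- piston: Aluminium engine piston standing crown up on the board: plain upright cylinder 56 mm in diameter, 50 mm high, dark ring grooves near the top, 0.3 kg. Origin: centre of its body, 25 mm above its underside, z up through the crown.
- pulley: Heavy dark iron crankshaft pulley lying flat near the middle of the board: disc 120 mm in diameter, 36 mm thick with a flat top, about 1.8 kg, too wide and heavy to pick up; it slides when pushed at its rim with roughly 5 to 20 N. Pushed with two fingers held apart along its rim it does not veer. Origin: centre of its body, 18 mm above its underside.
- bin_pads: Yellow open bin, fixed on the table, one of three alike. Origin: centre of the well, at table level. Well inside 110 (x) x 130 (y) mm, walls and floor 3 mm, rim 50 mm high. On its far (+x) side a ledge 20 mm high, 68 mm deep, carries a fixed sample part, centred 92 mm from the origin: a brake pad, lying across.
- bin_bearings: Yellow open bin, fixed on the table, one of three alike. Origin: centre of the well, at table level. Well inside 110 (x) x 130 (y) mm, walls and floor 3 mm, rim 50 mm high. On its far (+x) side a ledge 20 mm high, 68 mm deep, carries a fixed sample part, centred 92 mm from the origin: a ball bearing.
- bin_pistons: Yellow open bin, fixed on the table, one of three alike. Origin: centre of the well, at table level. Well inside 110 (x) x 130 (y) mm, walls and floor 3 mm, rim 50 mm high. On its far (+x) side a ledge 20 mm high, 68 mm deep, carries a fixed sample part, centred 92 mm from the origin: a piston standing up (top 70 mm above the table).
- crate: Empty green crate, fixed, left or right end of the plywood board (a junk-filled one stands at the other end). 190 x 190 mm outside, walls and floor 5 mm, rim 56 mm high. Origin: centre of its underside, at table level. The board, 210 (x) x 380 (y) mm, top 60 mm above the table, fixed, ends 97 mm from the crate's origin along its y axis; their centre lines agree. All parts start on it.
Things that resemble listed ones, but are neither listed nor needed, are in the scene too. What is shaped like the bearing but purple is not meant. What is shaped like the pad_b but purple is not meant.

How it is judged:
By the outcome, as a careful person would: the job done as asked, in the order asked, and still so for the second after the job is handed in, with the robot touching nothing.
It also fails if it takes over 120 s, if anything falls off the work surface, if the arm or the gripper's body presses on something with over 40 N, if the wrist force passes 120 N, or if a joint passes its speed limit or range.

## Working session

There is one attempt and no reset: what is moved stays moved. The work goes in short steps, Python scripts to look and compute and a tool call to move; the robot and the scene stay as the last step left them, time stands still between calls to the robot, and variables do not carry over. Pictures are saved under pics/ and viewed, about 12 in all and at most 16, crops included, and the job is handed in when it is done.

Besides the shell and the picture viewer there is one more tool, called by a JSON object that holds its "op" and its "data". carry_out: Moves the arm, as the interface text tells. Its arguments: {"type":"object","properties":{"series":{"type":"array"},"force":{"type":"number"}},"required":["series"]}

```bash
mkdir -p pics; cat > h.py <<'E'
import numpy as np, cv2
from plant import r, vision
def snap(n,f=None):
    p,d=vision.snapshot(n)
    if f: cv2.imwrite('pics/'+f,cv2.cvtColor(p,cv2.COLOR_RGB2BGR))
    return p,d
def ray(n,u,v,z):
    c=vision.get_calibration(n);T=np.array(c["world_to_cam"]);R=T[:3,:3];t=T[:3,3]
    o=-R.T@t;d=R.T@np.array([(u-c["cx"])/c["fx"],(v-c["cy"])/c["fy"],1])
    return o+d*(z-o[2])/d[2]
def pix(n,P):
    c=vision.get_calibration(n);T=np.array(c["world_to_cam"]);q=T[:3,:3]@np.array(P)+T[:3,3]
    return q[0]/q[2]*c["fx"]+c["cx"],q[1]/q[2]*c["fy"]+c["cy"]
def cloud(n,d):
    c=vision.get_calibration(n);T=np.array(c["world_to_cam"])
    v,u=np.mgrid[:480,:640];P=np.stack([(u-c["cx"])/c["fx"]*d,(v-c["cy"])/c["fy"]*d,d],-1)
    return (P-T[:3,3])@T[:3,:3]
E
python3 - <<'E'
from h import *
snap('top','t0.png');snap('side','s0.png')
s=r.get_state();print(s)
from scipy.spatial.transform import Rotation as R
print(R.from_quat(s['eef_rot']).as_matrix().round(3))
for n in('top','side'):print(vision.get_calibration(n))
E
```

```text
{'clock': 0.1, 'q': array([-1.10421131,  0.6898838 , -0.19452573,  1.56620826,  0.15730525,
        0.90251302, -0.2150687 ]), 'qd': array([-1.09894359e-03, -8.17556381e-04,  5.56374192e-05, -5.35197014e-03,
        7.90210931e-04,  2.64361177e-04, -9.74003318e-05]), 'joint_torque': array([-3.23669155e-03, -5.28501248e+01, -1.27141658e+00, -1.53837901e+01,
       -5.25506528e-02,  2.03995223e-03,  4.67555833e-05]), 'tool_pos': array([0.26193092, 0.56685435, 0.23800903]), 'eef_rot': array([ 0.15121543,  0.69070496, -0.15235009,  0.69054326]), 'contact_force': array([ 0.26411051,  0.69472557, -0.99101009]), 'moment': array([-0.01090788, -0.00985243,  0.00837846]), 'opening': 1.0000595611207788}
[[-0.001  0.419  0.908]
 [-0.002  0.908 -0.419]
 [-1.    -0.002  0.   ]]
{'fx': 448.7531695041902, 'fy': 448.7531695041902, 'cx': 318.74264645416577, 'cy': 245.2089651782293, 'world_to_cam': array([[ 0.00607619, -0.99930467,  0.03678671, -0.02305118],
       [-0.98318723, -0.0126839 , -0.18215924,  0.49883855],
       [ 0.18249918, -0.03506139, -0.98258066,  0.89946987],
       [ 0.        ,  0.        ,  0.        ,  1.        ]])}
{'fx': 471.26448270727184, 'fy': 471.26448270727184, 'cx': 318.20485559151473, 'cy': 233.94446334532154, 'world_to_cam': array([[ 0.83380949, -0.55196657,  0.00972785, -0.38033339],
       [-0.36077067, -0.55815456, -0.74720011,  0.2462661 ],
       [ 0.41785913,  0.61951302, -0.66452793,  0.85999428],
       [ 0.        ,  0.        ,  0.        ,  1.        ]])}
```

View pics/t0.png

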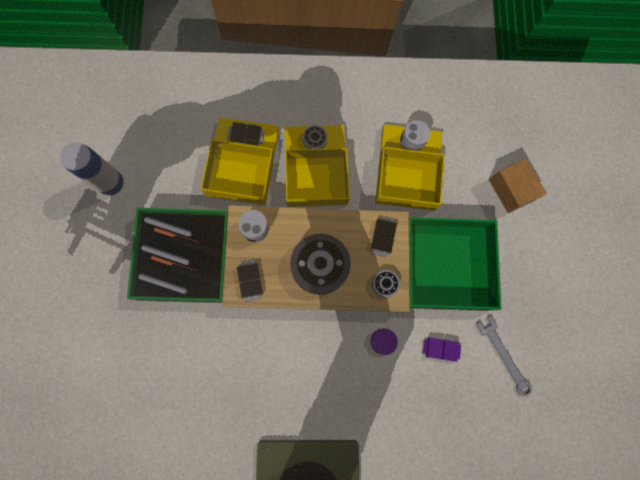

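View pics/s0.png

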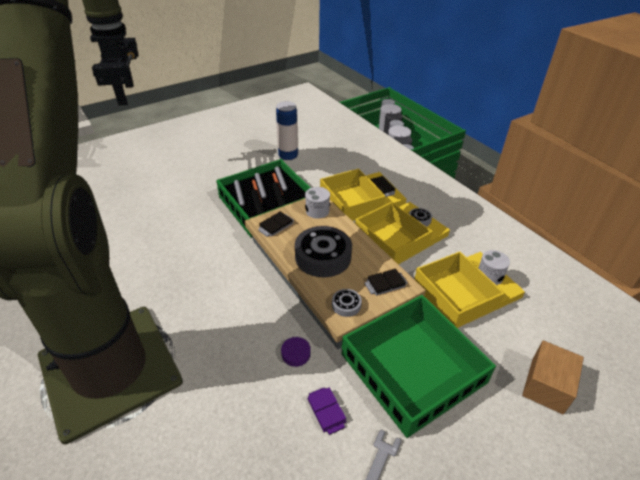

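The top view shows image up as +x and left as +y. The parts on the board are the piston (252,225), pad (250,280), pulley (320,263), pad (384,236) and bearing (386,283). The bins are pads (241,165), bearings (317,170) and pistons (410,170), and the empty crate is at (455,263), on the -y side. The side view agrees.

```bash
cat > meas.py <<'E'
from h import *
def meas(name='top'):
    p,d=snap(name);W=cloud(name,d);z=W[...,2]
    def comps(m,lab,amin=60):
        m=cv2.morphologyEx(m.astype(np.uint8),cv2.MORPH_OPEN,np.ones((3,3)))
        n,L,S,C=cv2.connectedComponentsWithStats(m)
        for i in range(1,n):
            if S[i,4]<amin: continue
            q=W[L==i]; zt=np.median(q[:,2]); top=q[abs(q[:,2]-zt)<.006]
            rc=cv2.minAreaRect((top[:,:2]*1000).astype(np.float32))
            print(lab,'pix',C[i].round(0),'z %.3f'%zt,'rect c',np.round(rc[0],1),'size',np.round(rc[1],1),'ang %.1f'%rc[2])
    ok=(d>0)
    x,y=W[...,0],W[...,1]
    comps(ok&(z>.068)&(z<.125)&(x>.25)&(x<.62)&(abs(y)<.45),'part')
    hsv=cv2.cvtColor(p,cv2.COLOR_RGB2HSV)
    comps(ok&(hsv[...,0]>20)&(hsv[...,0]<35)&(hsv[...,1]>150)&(z>.04)&(z<.056),'binrim',30)
    comps(ok&(hsv[...,0]>20)&(hsv[...,0]<35)&(hsv[...,1]>150)&(z<.012),'binfloor')
    comps(ok&(hsv[...,0]>45)&(hsv[...,0]<85)&(hsv[...,1]>120)&(z<.02)&(y<0)&(x<.6),'cratefloor')
    comps(ok&(z>.054)&(z<.065)&(x<.6),'board',2000)
if __name__=='__main__':meas()
E
python3 meas.py
```

```text
part pix [ 93. 181.] z 0.098 rect c [614.9 437.9] size [ 2.9 20.4] ang 18.5
part pix [253. 225.] z 0.109 rect c [529.  116.2] size [55.1 55.1] ang 55.4
part pix [384. 236.] z 0.073 rect c [ 516.8 -151.5] size [42.2 64.6] ang 78.1
part pix [320. 264.] z 0.096 rect c [453.9 -18.4] size [117.3 118.8] ang 89.3
part pix [248. 272.] z 0.073 rect c [437.3 125.8] size [30.1 42.1] ang 10.8
part pix [385. 283.] z 0.077 rect c [ 417.2 -152.5] size [55.1 53.5] ang 10.4
part pix [250. 288.] z 0.074 rect c [404.8 119.4] size [30.2 42.1] ang 11.1
binrim pix [218. 142.] z 0.048 rect c [726.1 202.4] size [22.5  4.1] ang 80.4
binrim pix [230. 144.] z 0.048 rect c [721.9 175.1] size [24.8  4.4] ang 81.4
binrim pix [244. 146.] z 0.048 rect c [717.7 144.8] size [20.4  3.5] ang 83.6
binrim pix [307. 150.] z 0.048 rect c [711.3   7.6] size [ 4.9 37.4] ang 4.7
binrim pix [340. 149.] z 0.049 rect c [714.2 -63.6] size [26.7  5.9] ang 84.2
binrim pix [412. 152.] z 0.047 rect c [ 712.  -222.9] size [27.7  4.3] ang 85.6
binrim pix [441. 177.] z 0.047 rect c [ 653.9 -285.7] size [ 3.3 24.4] ang 84.0
binrim pix [302. 200.] z 0.048 rect c [597.6  17.2] size [ 4.4 23.6] ang 0.9
binrim pix [332. 199.] z 0.048 rect c [600.5 -47.2] size [ 4.  23.8] ang 1.3
binfloor pix [238. 172.] z 0.002 rect c [671.2 163. ] size [124.3  98.7] ang 81.8
binfloor pix [409. 179.] z 0.002 rect c [ 664.2 -224.1] size [125.   97.2] ang 84.0
binfloor pix [316. 177.] z 0.002 rect c [663.1 -12. ] size [ 98.4 130.5] ang 3.1
cratefloor pix [450. 265.] z 0.004 rect c [ 466.  -308.9] size [169.8 177.9] ang 88.6
board pix [317. 259.] z 0.059 rect c [470.3 -15.1] size [393.4 211.1] ang 88.6
```

{"op": "carry_out", "data": {"series": [{"dp":[2,-11.2,11],"yaw":-6,"jaw":0.8},{"dp":[2,-11.2,11],"yaw":-6,"jaw":0.8},{"dp":[2,-11.2,11],"yaw":-6,"jaw":0.8},{"dp":[2,-11.2,11],"yaw":-6,"jaw":0.8},{"dp":[2,-11.2,11],"yaw":-6,"jaw":0.8}], "force": 25}}

```text
clock: 0.78
tool_pos: [0.3669, 0.2735, 0.199]
eef_rot: [-0.07, 0.704, 0.069, 0.704]
contact_force: [0.7, -0.5, -0.4]
opening: 0.798
```

```bash
cat > go.py <<'E'
import sys
from h import *
from scipy.spatial.transform import Rotation as R
# args: x y z toolYangle(deg) in mm
s=r.get_state();M=R.from_quat(s['eef_rot']).as_matrix()
p=s['tool_pos'];a=np.degrees(np.arctan2(M[1,1],M[0,1]))
print('t %.2f'%s['clock'],'pos',(p*1000).round(1),'ang %.1f'%a,'down',M[:,0].round(3),'F',s['contact_force'].round(1),'op %.3f'%s['opening'],'q',s['q'].round(2))
v=list(map(float,sys.argv[1:]))
for i in range(0,len(v),4):
    d=M.T@(np.array(v[i:i+3])/1000-p)/.03
    print('dp',d.round(2),'yaw %.2f'%(-(v[i+3]-a)/6))
E
python3 go.py 421 122.6 150 101  421 122.6 62 101
```

```text
t 0.78 pos [366.9 273.5 199. ] ang 101.2 down [-0.    -0.001 -1.   ] F [ 0.7 -0.5 -0.4] op 0.798 q [-0.49  0.56 -0.38  2.09  0.39  0.56  0.61]
dp [ 1.64 -5.28  0.79] yaw 0.04
dp [ 4.57 -5.28  0.79] yaw 0.04
```

{"op": "carry_out", "data": {"series": [{"dp":[1.6,-5.3,0.8],"yaw":0,"jaw":0.8},{"dp":[1.6,-5.3,0.8],"yaw":0,"jaw":0.8},{"dp":[1.6,-5.3,0.8],"yaw":0,"jaw":0.8},{"dp":[3.5,-5.3,0.8],"yaw":0,"jaw":0.8},{"dp":[3.5,-5.3,0.8],"yaw":0,"jaw":0.8}]}}

```text
clock: 1.4
tool_pos: [0.4194, 0.1208, 0.0913]
eef_rot: [-0.071, 0.707, 0.068, 0.701]
contact_force: [-0.3, 0.3, 0.5]
opening: 0.8
```

```bash
python3 - <<'E'
from h import *
snap('side','s1.png')
E
python3 go.py 421 122.6 62 101
```

```text
t 1.45 pos [420.2 122.1  93.3] ang 101.3 down [-0.004 -0.003 -1.   ] F [-0.4 -0.6  0.4] op 0.797 q [-0.27  0.75 -0.18  2.23  0.63  0.22  0.74]
dp [1.04 0.01 0.03] yaw 0.05
```

View pics/s1.png

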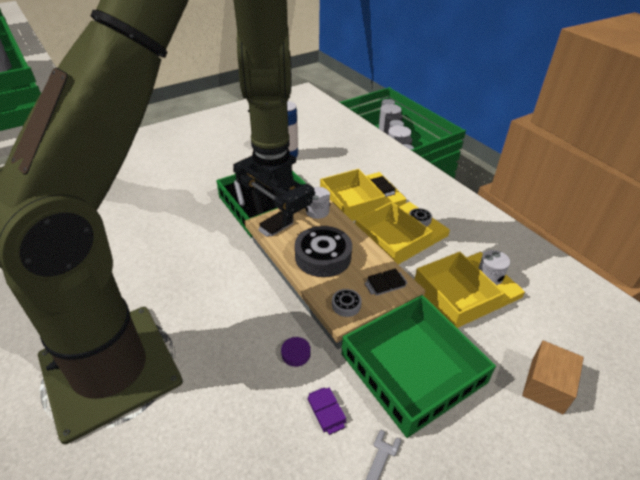

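The gripper hovers over the left pad at (275,222) with its fingers straddling the pad. I'll lower it and grip.

{"op": "carry_out", "data": {"series": [{"dp":[0.6,0,0],"yaw":0,"jaw":0.8},{"dp":[1.03,0,0],"yaw":0,"jaw":0.8},{"dp":[1.03,0,0],"yaw":0,"jaw":0.3},{"dp":[1.03,0,0],"yaw":0,"jaw":0.3},{"dp":[1.03,0,0],"yaw":0,"jaw":0.3}], "force": 30}}

```text
clock: 2.08
tool_pos: [0.4207, 0.1224, 0.0635]
eef_rot: [-0.07, 0.705, 0.069, 0.703]
contact_force: [0.3, -2.1, -0.7]
opening: 0.484
```

```bash
python3 go.py 421 122.6 150 101 665 164 130 82 665 164 20 82
```

```text
t 2.08 pos [420.7 122.4  63.5] ang 101.3 down [-0.002 -0.002 -1.   ] F [ 0.3 -2.1 -0.7] op 0.484 q [-0.33  0.81 -0.09  2.25  0.67  0.11  0.71]
dp [-2.88  0.    0.  ] yaw 0.05
dp [-2.24 -0.24  8.25] yaw 3.22
dp [ 1.43 -0.24  8.26] yaw 3.22
```

{"op": "carry_out", "data": {"series": [{"dp":[-2,0,0],"yaw":0,"jaw":0.3},{"dp":[-3.4,0,0],"yaw":0,"jaw":0.3},{"dp":[-3.2,-0.1,2],"yaw":0.8,"jaw":0.3},{"dp":[-3,-0.2,4],"yaw":1.6,"jaw":0.3},{"dp":[-3,-0.2,6],"yaw":2.4,"jaw":0.3}]}}

```text
clock: 2.7
tool_pos: [0.5996, 0.1511, 0.1532]
eef_rot: [0.019, 0.708, -0.021, 0.706]
contact_force: [0.4, -0.0, -2.0]
opening: 0.469
```

```bash
python3 go.py 665 164 130 82 665 164 30 82
```

```text
t 2.70 pos [599.6 151.1 153.2] ang 86.7 down [-0.004 -0.003 -1.   ] F [ 0.4 -0.  -2. ] op 0.469 q [-0.11  0.81 -0.39  1.65  0.41  0.77  0.82]
dp [0.76 0.56 2.15] yaw 0.79
dp [4.1  0.57 2.17] yaw 0.79
```

{"op": "carry_out", "data": {"series": [{"dp":[0.3,0.4,1.8],"yaw":0.8,"jaw":0.3},{"dp":[0.8,0.55,2.15],"yaw":0.8,"jaw":0.3},{"dp":[2.5,0.55,2.15],"yaw":0.8,"jaw":0.3},{"dp":[4.0,0.55,2.15],"yaw":0.8,"jaw":0.3},{"dp":[4.3,0.55,2.15],"yaw":0.8,"jaw":0.3}]}}

```text
clock: 3.32
tool_pos: [0.6602, 0.1622, 0.0204]
eef_rot: [0.047, 0.71, -0.052, 0.701]
contact_force: [-0.3, 0.4, -2.1]
opening: 0.473
```

```bash
python3 go.py 665 164 9 82 665 164 100 82
```

```text
t 3.33 pos [660.2 162.2  20.4] ang 82.0 down [-0.012 -0.006 -1.   ] F [-0.3  0.4 -2.1] op 0.473 q [-0.15  1.06 -0.31  1.48  0.44  0.68  0.77]
dp [0.38 0.08 0.15] yaw -0.00
dp [-2.65  0.06  0.12] yaw -0.00
```

{"op": "carry_out", "data": {"series": [{"dp":[0.35,0.1,0.15],"yaw":0,"jaw":0.3},{"dp":[0.35,0.1,0.15],"yaw":0,"jaw":0.3},{"dp":[0.35,0.1,0.15],"yaw":0,"jaw":0.65},{"dp":[0.35,0.1,0.15],"yaw":0,"jaw":0.65},{"dp":[-1.4,0.1,0.15],"yaw":0,"jaw":0.65}]}}

```text
clock: 3.95
tool_pos: [0.6628, 0.1636, 0.0598]
eef_rot: [0.046, 0.712, -0.053, 0.699]
contact_force: [0.3, -0.0, 0.5]
opening: 0.648
```

```bash
python3 go.py 665 164 160 82 529 116 170 90
```

```text
t 3.95 pos [662.8 163.6  59.8] ang 82.0 down [-0.019 -0.008 -1.   ] F [ 0.3 -0.   0.5] op 0.648 q [-0.14  1.01 -0.34  1.46  0.42  0.77  0.79]
dp [-3.34 -0.01  0.01] yaw 0.00
dp [-3.57 -2.23 -4.26] yaw -1.33
```

{"op": "carry_out", "data": {"series": [{"dp":[-2,0,0],"yaw":0,"jaw":0.65},{"dp":[-3.6,0,0],"yaw":0,"jaw":0.65},{"dp":[-3.6,-0.8,-1.5],"yaw":-1.3,"jaw":0.95},{"dp":[-3.6,-1.8,-3.4],"yaw":-1.3,"jaw":0.95},{"dp":[-3.6,-2.2,-4.25],"yaw":-1.3,"jaw":0.95}]}}

```text
clock: 4.58
tool_pos: [0.5266, 0.1152, 0.1719]
eef_rot: [-0.002, 0.714, -0.005, 0.7]
contact_force: [-0.5, -0.1, 0.1]
opening: 0.944
```

```bash
python3 go.py 529 116 77 90 529 116 130 90
```

```text
t 4.58 pos [526.6 115.2 171.9] ang 89.8 down [-0.02 -0.01 -1.  ] F [-0.5 -0.1  0.1] op 0.944 q [-0.06  0.7  -0.41  1.86  0.42  0.69  0.85]
dp [3.16 0.06 0.15] yaw -0.03
dp [1.4  0.04 0.11] yaw -0.03
```

{"op": "carry_out", "data": {"series": [{"dp":[1.4,0.05,0.1],"yaw":0,"jaw":0.95},{"dp":[2.5,0.05,0.13],"yaw":0,"jaw":0.95},{"dp":[3.1,0.05,0.15],"yaw":0,"jaw":0.95},{"dp":[3.1,0.05,0.15],"yaw":0,"jaw":0.95},{"dp":[3.1,0.05,0.15],"yaw":0,"jaw":0.4}], "force": 30}}

```text
clock: 5.2
tool_pos: [0.53, 0.1161, 0.08]
eef_rot: [-0.002, 0.714, -0.005, 0.701]
contact_force: [-0.0, -0.1, -0.1]
opening: 0.86
```

```bash
python3 go.py 529 116 170 90 658 -223 130 84
```

```text
t 5.20 pos [530.  116.1  80. ] ang 89.8 down [-0.018 -0.009 -1.   ] F [-0.  -0.1 -0.1] op 0.860 q [-0.12  0.85 -0.31  1.91  0.52  0.49  0.76]
dp [-3.   -0.03 -0.09] yaw -0.03
dp [ -1.64 -11.3    4.28] yaw 0.97
```

{"op": "carry_out", "data": {"series": [{"dp":[0,0,0],"yaw":0,"jaw":0.4},{"dp":[0,0,0],"yaw":0,"jaw":0.4},{"dp":[0,0,0],"yaw":0,"jaw":0.4},{"dp":[-1,0,0],"yaw":0,"jaw":0.4},{"dp":[-2.6,0,0],"yaw":0,"jaw":0.4}]}}

```text
clock: 5.82
tool_pos: [0.5298, 0.1162, 0.1573]
eef_rot: [-0.003, 0.715, -0.005, 0.699]
contact_force: [1.2, 0.9, -3.7]
opening: 0.629
```

```bash
python3 go.py 529 116 170 90 658 -223 140 84
```

```text
t 5.83 pos [529.8 116.2 157.3] ang 89.8 down [-0.023 -0.011 -1.   ] F [ 1.2  0.9 -3.7] op 0.629 q [-0.06  0.73 -0.4   1.86  0.44  0.66  0.83]
dp [-0.42 -0.01 -0.04] yaw -0.03
dp [  0.6  -11.29   4.32] yaw 0.97
```

{"op": "carry_out", "data": {"series": [{"dp":[0,-1.7,0.65],"yaw":0.3,"jaw":0.4},{"dp":[0.1,-3.6,1.4],"yaw":0.6,"jaw":0.4},{"dp":[0.2,-5.5,2.1],"yaw":0.9,"jaw":0.4},{"dp":[0.3,-7.4,2.8],"yaw":1,"jaw":0.4},{"dp":[0.3,-9.2,3.5],"yaw":1,"jaw":0.4}]}}

```text
clock: 6.45
tool_pos: [0.6332, -0.1625, 0.1479]
eef_rot: [0.034, 0.715, -0.042, 0.697]
contact_force: [1.1, -0.5, -2.9]
opening: 0.627
```

```bash
python3 go.py 658 -223 130 84 658 -223 40 84
```

```text
t 6.45 pos [ 633.2 -162.5  147.9] ang 83.8 down [-0.025 -0.01  -1.   ] F [ 1.1 -0.5 -2.9] op 0.627 q [ 0.39  0.87 -0.43  1.52  0.44  0.87  1.27]
dp [ 0.6  -1.91  1.05] yaw -0.03
dp [ 3.6  -1.87  1.12] yaw -0.03
```

{"op": "carry_out", "data": {"series": [{"dp":[0.4,-1.6,0.9],"yaw":0,"jaw":0.4},{"dp":[0.6,-1.9,1.05],"yaw":0,"jaw":0.4},{"dp":[2.2,-1.9,1.1],"yaw":0,"jaw":0.4},{"dp":[3.4,-1.87,1.12],"yaw":0,"jaw":0.4},{"dp":[3.4,-1.87,1.12],"yaw":0,"jaw":0.4}]}}

```text
clock: 7.08
tool_pos: [0.6545, -0.2212, 0.0422]
eef_rot: [0.034, 0.718, -0.041, 0.694]
contact_force: [0.4, -0.4, -2.5]
opening: 0.628
```

```bash
python3 go.py 658 -223 24 84
```

```text
t 7.08 pos [ 654.5 -221.2   42.2] ang 83.9 down [-0.033 -0.008 -0.999] F [ 0.4 -0.4 -2.5] op 0.628 q [ 0.44  1.05 -0.39  1.42  0.5   0.8   1.33]
dp [ 0.6  -0.04  0.14] yaw -0.02
```

{"op": "carry_out", "data": {"series": [{"dp":[0.4,0,0.1],"yaw":0,"jaw":0.4},{"dp":[0.62,0,0.1],"yaw":0,"jaw":0.4},{"dp":[0.64,0,0.1],"yaw":0,"jaw":0.4},{"dp":[0.64,0,0.1],"yaw":0,"jaw":0.4},{"dp":[0.64,0,0.1],"yaw":0,"jaw":0.4}]}}

```text
clock: 7.7
tool_pos: [0.6573, -0.2213, 0.0238]
eef_rot: [0.034, 0.717, -0.041, 0.695]
contact_force: [-0.9, 2.7, 3.2]
opening: 0.629
```

```bash
python3 go.py 658 -223 24 84
```

```text
t 7.70 pos [ 657.3 -221.3   23.8] ang 83.9 down [-0.032 -0.008 -0.999] F [-0.9  2.7  3.2] op 0.629 q [ 0.43  1.08 -0.38  1.42  0.51  0.78  1.32]
dp [-0.01 -0.05  0.03] yaw -0.02
```

Contact is felt. I'll open slowly and rise.

{"op": "carry_out", "data": {"series": [{"dp":[0,0,0],"yaw":0,"jaw":0.7},{"dp":[0,0,0],"yaw":0,"jaw":0.82},{"dp":[0,0,0],"yaw":0,"jaw":0.82},{"dp":[-1.5,0,0],"yaw":0,"jaw":0.82},{"dp":[-3.5,0,0],"yaw":0,"jaw":0.82}]}}

```text
clock: 8.32
tool_pos: [0.6594, -0.2205, 0.1281]
eef_rot: [0.035, 0.719, -0.041, 0.693]
contact_force: [-0.2, 0.2, -0.5]
opening: 0.819
```

```bash
python3 go.py 640 -223 160 84 517 -151.5 140 78
```

```text
t 8.32 pos [ 659.4 -220.5  128.1] ang 83.9 down [-0.036 -0.007 -0.999] F [-0.2  0.2 -0.5] op 0.819 q [ 0.45  0.95 -0.43  1.37  0.45  0.95  1.37]
dp [-1.04 -0.16 -0.67] yaw -0.02
dp [-0.24  1.78 -4.98] yaw 0.98
```

{"op": "carry_out", "data": {"series": [{"dp":[-0.4,0.6,-1.8],"yaw":1,"jaw":0.82},{"dp":[-0.3,1.2,-3.6],"yaw":1,"jaw":0.82},{"dp":[0,1.78,-5],"yaw":1,"jaw":0.82},{"dp":[1,1.78,-5],"yaw":1,"jaw":0.82},{"dp":[1,1.78,-5],"yaw":1,"jaw":0.82}]}}

```text
clock: 8.95
tool_pos: [0.5137, -0.1516, 0.1019]
eef_rot: [0.071, 0.717, -0.078, 0.689]
contact_force: [0.1, -0.6, 0.6]
opening: 0.821
```

```bash
python3 go.py 517 -151.5 62 78; python3 meas.py | grep -E 'part|floor'
```

```text
t 8.95 pos [ 513.7 -151.6  101.9] ang 77.9 down [-0.039 -0.007 -0.999] F [ 0.1 -0.6  0.6] op 0.821 q [ 0.39  0.81 -0.34  1.91  0.51  0.55  1.06]
dp [1.33 0.05 0.15] yaw -0.01
part pix [ 93. 181.] z 0.098 rect c [614.6 438.3] size [ 3.5 22.3] ang 18.3
part pix [320. 264.] z 0.096 rect c [454.  -18.5] size [118.8 117.3] ang 1.0
part pix [382. 243.] z 0.073 rect c [ 500.3 -148.1] size [42.3 30.9] ang 77.1
part pix [385. 283.] z 0.077 rect c [ 417. -153.] size [53.8 55.2] ang 44.3
binfloor pix [239. 171.] z 0.002 rect c [671.5 163. ] size [124.6  98.5] ang 82.0
binfloor pix [316. 177.] z 0.002 rect c [662.9 -12.1] size [ 99.1 130.5] ang 2.7
binfloor pix [385. 170.] z 0.002 rect c [ 687.5 -171.8] size [16.7 60. ] ang 89.9
cratefloor pix [451. 272.] z 0.004 rect c [ 466.  -309.5] size [169.4 178.1] ang 88.3
```

{"op": "carry_out", "data": {"series": [{"dp":[0.7,0.05,0.1],"yaw":0,"jaw":0.82},{"dp":[1.3,0.05,0.15],"yaw":0,"jaw":0.82},{"dp":[1.3,0.05,0.15],"yaw":0,"jaw":0.3},{"dp":[1.3,0.05,0.15],"yaw":0,"jaw":0.3},{"dp":[1.3,0.05,0.15],"yaw":0,"jaw":0.3}]}}

```text
clock: 9.62
tool_pos: [0.5188, -0.1516, 0.0642]
eef_rot: [0.071, 0.715, -0.078, 0.691]
contact_force: [0.3, 1.0, -0.1]
opening: 0.508
```

```bash
python3 go.py 517 -151.5 150 78 657 164 150 82 657 164 30 82
```

```text
t 9.62 pos [ 518.8 -151.6   64.2] ang 77.9 down [-0.036 -0.007 -0.999] F [ 0.3  1.  -0.1] op 0.508 q [ 0.36  0.87 -0.29  1.91  0.54  0.47  1.03]
dp [-2.85 -0.05 -0.16] yaw -0.02
dp [-3.1  11.21  2.2 ] yaw -0.68
dp [ 0.9  11.27  2.33] yaw -0.68
```

{"op": "carry_out", "data": {"series": [{"dp":[0,0,0],"yaw":0,"jaw":0.3},{"dp":[-1,0,0],"yaw":0,"jaw":0.3},{"dp":[-2.8,0,0],"yaw":0,"jaw":0.3},{"dp":[-3.2,1.8,0.4],"yaw":-0.3,"jaw":0.3},{"dp":[-3.3,3.7,0.8],"yaw":-0.7,"jaw":0.3}]}}

```text
clock: 10.25
tool_pos: [0.5702, -0.0476, 0.1623]
eef_rot: [0.046, 0.717, -0.053, 0.694]
contact_force: [1.0, 0.3, -3.2]
opening: 0.469
```

```bash
python3 - <<'E'
from h import *
p,d=snap('top');W=cloud('top',d)
cv2.imwrite('pics/bins.png',cv2.resize(cv2.cvtColor(p[100:310,120:510],cv2.COLOR_RGB2BGR),None,fx=2,fy=2))
hsv=cv2.cvtColor(p,cv2.COLOR_RGB2HSV);z=W[...,2]
m=(z>.012)&(z<.022)&(W[...,0]<.715)&(W[...,0]>.61)&(W[...,1]>.105)&(W[...,1]<.225)
q=W[m];print(len(q),cv2.minAreaRect((q[:,:2]*1000).astype(np.float32)),np.median(q,0))
E
python3 go.py 662 164 150 82
```

```text
571 ((662.7158813476562, 164.85362243652344), (104.0009536743164, 119.85337829589844), 0.14081482589244843) [0.66708527 0.16585098 0.0162343 ]
t 10.30 pos [574.  -34.6 162.8] ang 82.8 down [-0.027  0.003 -1.   ] F [ 3.5  8.5 -1.5] op 0.472 q [ 0.23  0.76 -0.43  1.76  0.43  0.75  1.02]
dp [0.37 6.94 2.09] yaw 0.13
```

View pics/bins.png

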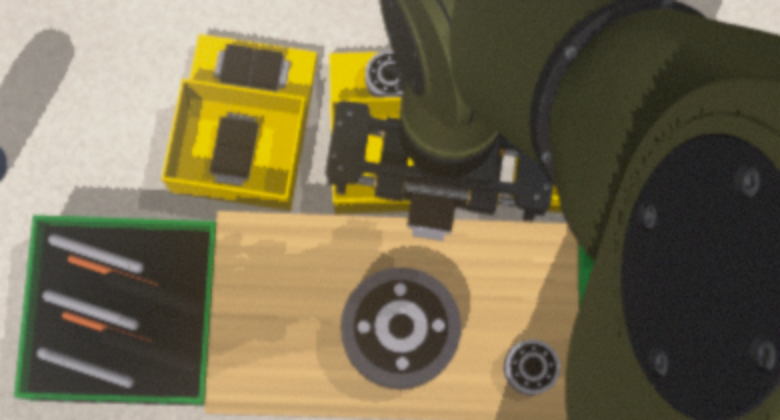

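The first pad lies centred in the pad bin at crop (235,147). The second pad is held in the gripper at crop (432,215). I'll stack it on the first.

{"op": "carry_out", "data": {"series": [{"dp":[0.2,1.9,0.6],"yaw":0.1,"jaw":0.3},{"dp":[0.3,3.8,1.2],"yaw":0.1,"jaw":0.3},{"dp":[0.4,5.6,1.7],"yaw":0.1,"jaw":0.3},{"dp":[0.4,7,2.15],"yaw":0.1,"jaw":0.3},{"dp":[0.4,7,2.15],"yaw":0.1,"jaw":0.3}]}}

```text
clock: 10.92
tool_pos: [0.6636, 0.172, 0.1486]
eef_rot: [0.048, 0.715, -0.044, 0.696]
contact_force: [-0.5, -0.2, -2.5]
opening: 0.467
```

```bash
python3 go.py 665 165 60 82  665 165 25 82
```

```text
t 10.93 pos [663.6 172.  148.6] ang 82.5 down [-0.027  0.008 -1.   ] F [-0.5 -0.2 -2.5] op 0.467 q [-0.12  0.91 -0.41  1.41  0.38  0.93  0.83]
dp [ 2.95 -0.24  0.16] yaw 0.09
dp [ 4.12 -0.24  0.19] yaw 0.09
```

{"op": "carry_out", "data": {"series": [{"dp":[0.8,-0.24,0.1],"yaw":0.1,"jaw":0.3},{"dp":[2.4,-0.24,0.15],"yaw":0.1,"jaw":0.3},{"dp":[3.5,-0.24,0.18],"yaw":0.1,"jaw":0.3},{"dp":[4.0,-0.24,0.2],"yaw":0.1,"jaw":0.3},{"dp":[4.0,-0.24,0.2],"yaw":0.1,"jaw":0.3}]}}

```text
clock: 11.55
tool_pos: [0.6648, 0.164, 0.0279]
eef_rot: [0.052, 0.716, -0.048, 0.695]
contact_force: [0.2, -0.3, -1.0]
opening: 0.469
```

```bash
python3 go.py 665 165 23 82
```

```text
t 11.55 pos [664.8 164.   27.9] ang 81.9 down [-0.029  0.007 -1.   ] F [ 0.2 -0.3 -1. ] op 0.469 q [-0.13  1.06 -0.35  1.45  0.44  0.73  0.78]
dp [0.16 0.03 0.01] yaw -0.02
```

{"op": "carry_out", "data": {"series": [{"dp":[0.15,0,0],"yaw":0,"jaw":0.3},{"dp":[0.22,0,0],"yaw":0,"jaw":0.3},{"dp":[0.22,0,0],"yaw":0,"jaw":0.6},{"dp":[0.2,0,0],"yaw":0,"jaw":0.65},{"dp":[-1.7,0,0],"yaw":0,"jaw":0.65}]}}

```text
clock: 12.18
tool_pos: [0.663, 0.1625, 0.0755]
eef_rot: [0.05, 0.719, -0.049, 0.692]
contact_force: [0.5, 0.1, -0.0]
opening: 0.648
```

```bash
python3 go.py 640 160 160 82 417 -153 150 90
```

```text
t 12.18 pos [663.  162.5  75.5] ang 82.0 down [-0.038  0.004 -0.999] F [ 0.5  0.1 -0. ] op 0.648 q [-0.12  1.   -0.37  1.44  0.41  0.82  0.8 ]
dp [-2.79 -0.2  -0.85] yaw -0.01
dp [ -2.21 -11.57  -6.73] yaw -1.34
```

{"op": "carry_out", "data": {"series": [{"dp":[-1.5,0,0],"yaw":0,"jaw":0.65},{"dp":[-2.2,-1.6,-0.9],"yaw":-0.3,"jaw":0.9},{"dp":[-2.4,-3.3,-1.9],"yaw":-0.6,"jaw":0.9},{"dp":[-2.4,-5,-2.9],"yaw":-1,"jaw":0.9},{"dp":[-2.4,-6.8,-3.9],"yaw":-1.3,"jaw":0.9}]}}

```text
clock: 12.8
tool_pos: [0.5208, -0.0246, 0.1531]
eef_rot: [0.002, 0.719, 0.0, 0.695]
contact_force: [0.3, -0.6, -0.5]
opening: 0.903
```

```bash
python3 go.py 417 -153 140 90 417 -153 95 90; python3 - <<'E'
from h import *
p,d=snap('top');W=cloud('top',d);z=W[...,2]
cv2.imwrite('pics/b2.png',cv2.resize(cv2.cvtColor(p[100:310,190:450],cv2.COLOR_RGB2BGR),None,fx=2,fy=2))
E
```

```text
t 12.80 pos [520.8 -24.6 153.1] ang 89.8 down [-0.035  0.004 -0.999] F [ 0.3 -0.6 -0.5] op 0.903 q [ 0.23  0.73 -0.44  1.92  0.48  0.64  1.05]
dp [ 0.54 -4.29 -3.43] yaw -0.03
dp [ 2.04 -4.3  -3.38] yaw -0.03
```

View pics/b2.png

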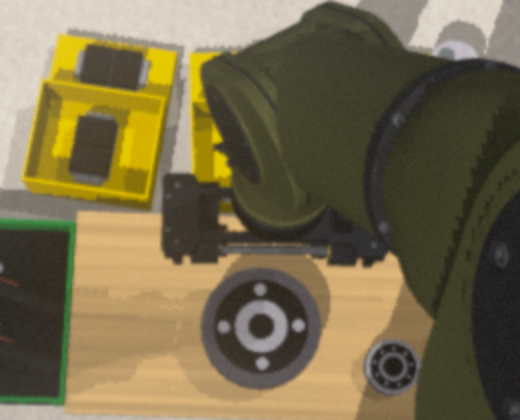

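The pads are stacked neatly at crop (93,147), and the bearing is at crop (390,367). I'll go for the bearing.

{"op": "carry_out", "data": {"series": [{"dp":[0,-1.6,-1.2],"yaw":0,"jaw":0.9},{"dp":[0.2,-3.2,-2.5],"yaw":0,"jaw":0.9},{"dp":[0.5,-4.3,-3.4],"yaw":0,"jaw":0.9},{"dp":[1.9,-4.3,-3.4],"yaw":0,"jaw":0.9},{"dp":[1.9,-4.3,-3.4],"yaw":0,"jaw":0.9}]}}

```text
clock: 13.48
tool_pos: [0.4063, -0.1627, 0.0997]
eef_rot: [0.002, 0.725, -0.006, 0.689]
contact_force: [-0.5, 0.4, -0.6]
opening: 0.897
```

```bash
python3 go.py 417 -153 62 90
```

```text
t 13.47 pos [ 406.3 -162.7   99.7] ang 89.4 down [-0.05  -0.005 -0.999] F [-0.5  0.4 -0.6] op 0.897 q [ 0.45  0.75 -0.3   2.19  0.68  0.35  1.12]
dp [1.24 0.34 0.42] yaw -0.11
```

{"op": "carry_out", "data": {"series": [{"dp":[0.2,0.34,0.36],"yaw":-0.1,"jaw":0.9},{"dp":[0.2,0.34,0.36],"yaw":-0.1,"jaw":0.9},{"dp":[0.8,0.34,0.4],"yaw":-0.1,"jaw":0.9},{"dp":[1.2,0.34,0.42],"yaw":-0.1,"jaw":0.9},{"dp":[1.2,0.34,0.42],"yaw":-0.1,"jaw":0.9}]}}

```text
clock: 14.1
tool_pos: [0.4171, -0.1525, 0.0628]
eef_rot: [-0.002, 0.725, -0.002, 0.689]
contact_force: [-0.2, -0.3, 0.7]
opening: 0.9
```

```bash
python3 go.py 417 -153 62.5 90
```

```text
t 14.10 pos [ 417.1 -152.5   62.8] ang 90.0 down [-0.051 -0.005 -0.999] F [-0.2 -0.3  0.7] op 0.900 q [ 0.37  0.82 -0.21  2.18  0.74  0.26  1.06]
dp [ 0.01 -0.02 -0.  ] yaw 0.00
```

{"op": "carry_out", "data": {"series": [{"dp":[0,0,0],"yaw":0,"jaw":0.4},{"dp":[0,0,0],"yaw":0,"jaw":0.4},{"dp":[0,0,0],"yaw":0,"jaw":0.4},{"dp":[0,0,0],"yaw":0,"jaw":0.4},{"dp":[-1.2,0,0],"yaw":0,"jaw":0.4}]}}

```text
clock: 14.72
tool_pos: [0.4176, -0.1519, 0.0977]
eef_rot: [-0.002, 0.727, -0.001, 0.687]
contact_force: [0.3, -0.6, -2.3]
opening: 0.625
```

```bash
python3 go.py 417 -153 160 90 655 -12 130 90
```

```text
t 14.72 pos [ 417.6 -151.9   97.7] ang 90.1 down [-0.056 -0.005 -0.998] F [ 0.3 -0.6 -2.3] op 0.625 q [ 0.43  0.76 -0.32  2.16  0.68  0.38  1.11]
dp [-2.07 -0.05 -0.14] yaw 0.01
dp [-1.54  4.65  7.85] yaw 0.01
```

{"op": "carry_out", "data": {"series": [{"dp":[-1.6,0.2,0.3],"yaw":0,"jaw":0.4},{"dp":[-2,1.1,1.9],"yaw":0,"jaw":0.4},{"dp":[-2,2.1,3.6],"yaw":0,"jaw":0.4},{"dp":[-2,3.1,5.3],"yaw":0,"jaw":0.4},{"dp":[-1.8,4.0,6.8],"yaw":0,"jaw":0.4}]}}

```text
clock: 15.35
tool_pos: [0.6257, -0.0302, 0.1396]
eef_rot: [-0.002, 0.726, -0.001, 0.687]
contact_force: [0.5, -0.7, -1.8]
opening: 0.626
```

```bash
python3 go.py 656 -12 100 88 656 -12 20 88
```

```text
t 15.35 pos [625.7 -30.2 139.6] ang 90.1 down [-0.055 -0.004 -0.998] F [ 0.5 -0.7 -1.8] op 0.626 q [ 0.22  0.87 -0.48  1.58  0.47  0.87  1.13]
dp [1.26 0.61 1.08] yaw 0.35
dp [3.92 0.62 1.23] yaw 0.35
```

{"op": "carry_out", "data": {"series": [{"dp":[0.4,0.6,1.0],"yaw":0.3,"jaw":0.4},{"dp":[1.2,0.6,1.1],"yaw":0.3,"jaw":0.4},{"dp":[2.8,0.6,1.2],"yaw":0.3,"jaw":0.4},{"dp":[3.9,0.6,1.25],"yaw":0.3,"jaw":0.4},{"dp":[3.95,0.6,1.25],"yaw":0.3,"jaw":0.4}]}}

```text
clock: 15.98
tool_pos: [0.6536, -0.0131, 0.016]
eef_rot: [0.008, 0.729, -0.013, 0.685]
contact_force: [-0.3, 1.0, -2.0]
opening: 0.625
```

```bash
python3 go.py 656 -12 9 88
```

```text
t 15.97 pos [653.6 -13.1  16. ] ang 88.3 down [-0.062 -0.005 -0.998] F [-0.3  1.  -2. ] op 0.625 q [ 0.15  1.07 -0.4   1.52  0.54  0.73  1.05]
dp [0.23 0.04 0.09] yaw 0.05
```

{"op": "carry_out", "data": {"series": [{"dp":[0.22,0,0.05],"yaw":0,"jaw":0.4},{"dp":[0.22,0,0.05],"yaw":0,"jaw":0.4},{"dp":[0.22,0,0.05],"yaw":0,"jaw":0.8},{"dp":[0.22,0,0.05],"yaw":0,"jaw":0.8},{"dp":[-1.5,0,0],"yaw":0,"jaw":0.8}]}}

```text
clock: 16.6
tool_pos: [0.6535, -0.0135, 0.0585]
eef_rot: [0.008, 0.731, -0.013, 0.682]
contact_force: [0.3, -0.4, 0.3]
opening: 0.799
```

```bash
python3 go.py 656 -12 150 88 465 110 150 90
```

```text
t 16.60 pos [653.5 -13.5  58.5] ang 88.3 down [-0.07  -0.006 -0.998] F [ 0.3 -0.4  0.3] op 0.799 q [ 0.16  1.01 -0.43  1.51  0.51  0.81  1.08]
dp [-3.05  0.03 -0.13] yaw 0.06
dp [-2.63  3.91 -6.6 ] yaw -0.28
```

{"op": "carry_out", "data": {"series": [{"dp":[-2,0,0],"yaw":0,"jaw":0.8},{"dp":[-3.1,0.5,-1],"yaw":1.5,"jaw":1},{"dp":[-3.1,1.2,-2.5],"yaw":3,"jaw":1},{"dp":[-3.1,2,-4.2],"yaw":4.6,"jaw":1},{"dp":[-3.1,2.6,-5.8],"yaw":6.3,"jaw":1}]}}

```text
clock: 17.23
tool_pos: [0.4874, 0.0716, 0.1637]
eef_rot: [0.231, 0.687, -0.25, 0.643]
contact_force: [0.2, 1.3, 0.1]
opening: 1.0
```

```bash
python3 go.py 454 85 150 0; python3 - <<'E'
from h import *
p,d=snap('top')
cv2.imwrite('pics/b3.png',cv2.resize(cv2.cvtColor(p[100:330,120:510],cv2.COLOR_RGB2BGR),None,fx=2,fy=2))
E
```

```text
t 17.23 pos [487.4  71.6 163.7] ang 50.3 down [-0.068 -0.005 -0.998] F [0.2 1.3 0.1] op 1.000 q [-0.06  0.67 -0.28  1.97  0.28  0.61  0.35]
dp [ 0.53 -0.35 -1.12] yaw 8.38
```

View pics/b3.png

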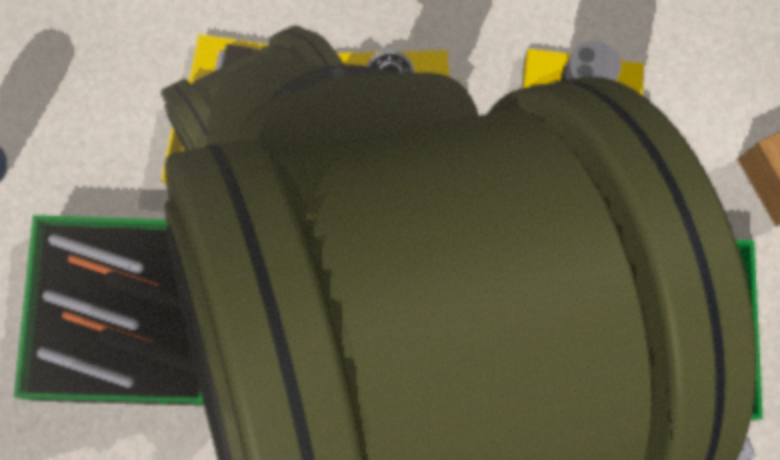

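The arm hides the bins in this picture. I'll carry on to the push start and check from the side there.

{"op": "carry_out", "data": {"series": [{"dp":[0.2,-0.3,-0.6],"yaw":1.7,"jaw":1},{"dp":[0.4,-0.35,-1.1],"yaw":3.4,"jaw":1},{"dp":[0.4,-0.35,-1.1],"yaw":5.1,"jaw":1},{"dp":[0.4,-0.35,-1.1],"yaw":6.8,"jaw":1},{"dp":[0.4,-0.35,-1.1],"yaw":8.4,"jaw":1}]}}

```text
clock: 17.9
tool_pos: [0.4466, 0.0873, 0.1549]
eef_rot: [-0.481, -0.516, 0.522, -0.48]
contact_force: [0.1, 0.1, 0.7]
opening: 1.0
```

```bash
python3 go.py 453 88 120 0 453 88 74 0; python3 - <<'E'
from h import *
p,d=snap('side','s2.png')
E
```

```text
t 17.90 pos [446.6  87.3 154.9] ang -0.4 down [-0.076 -0.005 -0.997] F [0.1 0.1 0.7] op 1.000 q [-0.27  0.65 -0.02  2.08 -0.01  0.49 -0.29]
dp [ 1.14  0.3  -0.03] yaw -0.07
dp [ 2.67  0.42 -0.04] yaw -0.07
```

View pics/s2.png

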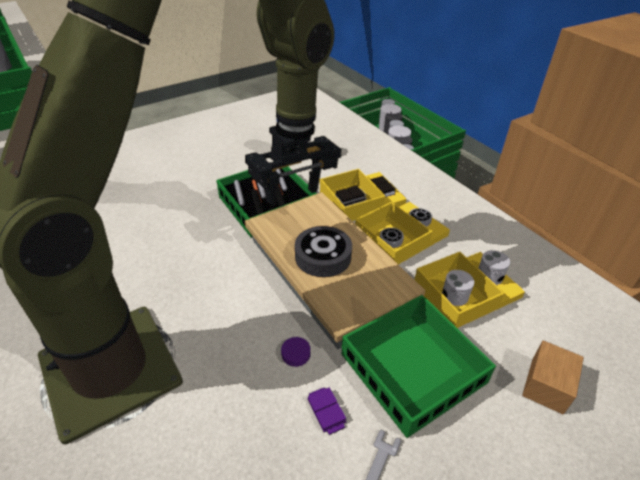

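The side view shows all four parts in the right bins: pads (350,193), bearing (391,236), and the piston standing at (459,287). Now for the pulley.

{"op": "carry_out", "data": {"series": [{"dp":[1.3,0.3,0],"yaw":0,"jaw":1},{"dp":[2.6,0.4,0],"yaw":0,"jaw":1},{"dp":[2.6,0.4,0.5],"yaw":0,"jaw":1},{"dp":[2.6,0.4,1.1],"yaw":0,"jaw":1},{"dp":[2.6,0.4,1.5],"yaw":0,"jaw":1}]}}

```text
clock: 18.58
tool_pos: [0.4529, 0.0396, 0.0779]
eef_rot: [-0.483, -0.513, 0.523, -0.479]
contact_force: [-0.1, -0.6, 0.2]
opening: 1.0
```

```bash
python3 go.py 453 -60 76 0
```

```text
t 18.57 pos [452.9  39.6  77.9] ang -0.8 down [-0.074 -0.006 -0.997] F [-0.1 -0.6  0.2] op 1.000 q [-0.17  0.8  -0.02  2.13  0.03  0.29 -0.23]
dp [0.08 0.05 3.32] yaw -0.13
```

{"op": "carry_out", "data": {"series": [{"dp":[0.1,0,0.5],"yaw":-0.1,"jaw":1},{"dp":[0.1,0,1.2],"yaw":-0.1,"jaw":1},{"dp":[0.1,0,1.9],"yaw":-0.1,"jaw":1},{"dp":[0.1,0,2.6],"yaw":-0.1,"jaw":1},{"dp":[0.1,0.05,3.3],"yaw":-0.1,"jaw":1}]}}

```text
clock: 19.2
tool_pos: [0.454, -0.0555, 0.0765]
eef_rot: [0.481, 0.518, -0.517, 0.483]
contact_force: [-0.2, 12.0, 5.9]
opening: 1.002
```

```bash
python3 go.py 453 -125 76 0; python3 - <<'E'
from h import *
p,d=snap('side','s3.png')
E
```

```text
t 19.20 pos [454.  -55.5  76.5] ang 0.2 down [-0.071  0.    -0.997] F [-0.2 12.   5.9] op 1.002 q [ 0.05  0.8  -0.04  2.12  0.11  0.29 -0.09]
dp [ 0.02 -0.04  2.32] yaw 0.03
```

View pics/s3.png

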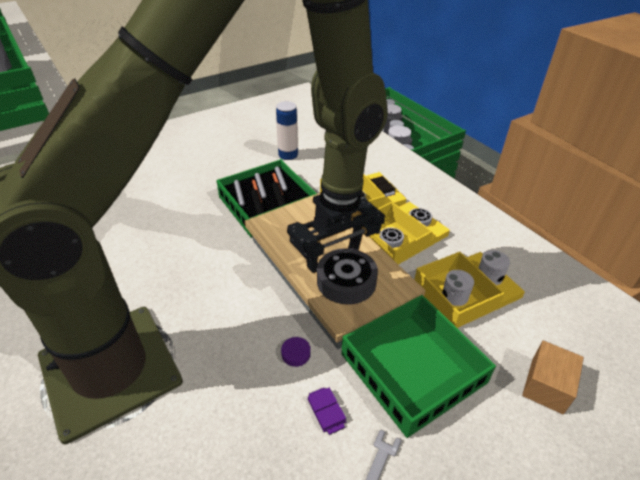

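{"op": "carry_out", "data": {"series": [{"dp":[0,0,0.7],"yaw":0,"jaw":1},{"dp":[-0.1,0,1.4],"yaw":0,"jaw":1},{"dp":[-0.2,0,2.1],"yaw":0,"jaw":1},{"dp":[-0.2,0,2.6],"yaw":0,"jaw":1},{"dp":[-0.25,0,3.0],"yaw":0,"jaw":1}]}}

```text
clock: 19.88
tool_pos: [0.4541, -0.1481, 0.0845]
eef_rot: [0.482, 0.517, -0.517, 0.482]
contact_force: [0.1, 9.5, 2.5]
opening: 0.999
```

```bash
python3 go.py 453 -160 86 0  453 -250 86 0
```

```text
t 19.88 pos [ 454.1 -148.1   84.5] ang 0.0 down [-0.071 -0.    -0.997] F [0.1 9.5 2.5] op 0.999 q [ 0.25  0.79 -0.07  2.06  0.17  0.36  0.04]
dp [-0.05 -0.04  0.4 ] yaw 0.00
dp [-0.05 -0.04  3.4 ] yaw 0.00
```

{"op": "carry_out", "data": {"series": [{"dp":[0,0,0.9],"yaw":0,"jaw":1},{"dp":[-0.1,0,1.8],"yaw":0,"jaw":1},{"dp":[-0.2,0,2.7],"yaw":0,"jaw":1},{"dp":[-0.2,0,3.4],"yaw":0,"jaw":1},{"dp":[-0.2,0,3.4],"yaw":0,"jaw":1}]}}

```text
clock: 20.5
tool_pos: [0.4573, -0.2458, 0.0997]
eef_rot: [0.484, 0.517, -0.514, 0.483]
contact_force: [-5.9, 19.8, 86.4]
opening: 0.996
```

```bash
python3 go.py 453 -120 140 0; python3 - <<'E'
from h import *
p,d=snap('side','s4.png')
E
```

```text
t 20.50 pos [ 457.3 -245.8   99.7] ang 0.1 down [-0.064  0.003 -0.998] F [-5.9 19.8 86.4] op 0.996 q [ 0.46  0.79 -0.11  1.94  0.21  0.48  0.19]
dp [-1.32 -0.22 -4.2 ] yaw 0.02
```

View pics/s4.png

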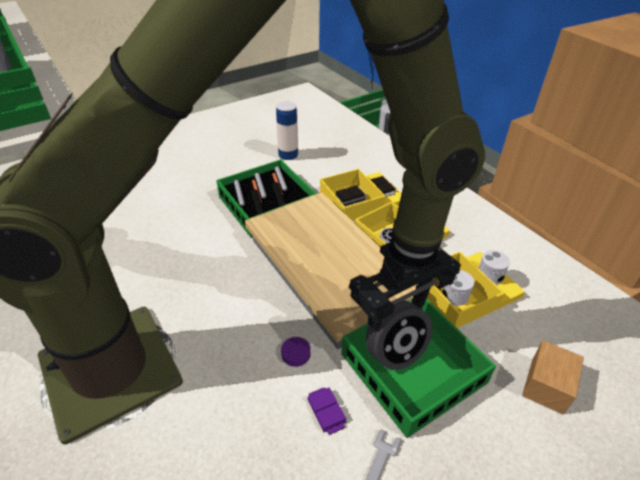

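The pulley is standing steeply on edge at (403,335) under the gripper body, with its top face toward -y and its back leaning on the board end. The vertical force reads 86 N, so I'll relieve it straight up at once.

{"op": "carry_out", "data": {"series": [{"dp":[-1,0,0],"yaw":0,"jaw":1},{"dp":[-2.2,0,0],"yaw":0,"jaw":1},{"dp":[-2.2,0,0],"yaw":0,"jaw":1},{"dp":[-2.2,0,0],"yaw":0,"jaw":1},{"dp":[-2.2,0,0],"yaw":0,"jaw":1}]}}

```text
clock: 21.18
tool_pos: [0.4605, -0.246, 0.1646]
eef_rot: [0.483, 0.518, -0.515, 0.483]
contact_force: [-0.9, 0.4, 0.6]
opening: 0.999
```

```bash
python3 go.py 453 -200 160 0; python3 - <<'E'
from h import *
p,d=snap('side','s5.png')
W=cloud('side',d);m=(W[...,0]>.36)&(W[...,0]<.56)&(W[...,1]<-.2)&(W[...,1]>-.41)&(W[...,2]>.02)&(W[...,2]<.16)
hsv=cv2.cvtColor(p,cv2.COLOR_RGB2HSV);m&=~((hsv[...,0]>45)&(hsv[...,0]<85)&(hsv[...,1]>120))
q=W[m]
for a in np.arange(.02,.16,.02):
    k=q[(q[:,2]>a)&(q[:,2]<a+.02)]
    if len(k)>20: print(a.round(2),len(k),np.percentile(k,[5,95],axis=0).round(3)[:,:2].tolist())
E
```

```text
t 21.18 pos [ 460.5 -246.   164.6] ang 0.1 down [-0.066  0.003 -0.998] F [-0.9  0.4  0.6] op 0.999 q [ 0.47  0.69 -0.14  1.89  0.18  0.64  0.21]
dp [ 0.18 -0.24 -1.53] yaw 0.02
0.02 416 [[0.368, -0.398], [0.494, -0.235]]
0.04 1100 [[0.386, -0.333], [0.558, -0.203]]
0.06 1140 [[0.396, -0.26], [0.51, -0.205]]
0.08 955 [[0.404, -0.239], [0.502, -0.212]]
0.1 249 [[0.421, -0.218], [0.487, -0.204]]
```

View pics/s5.png

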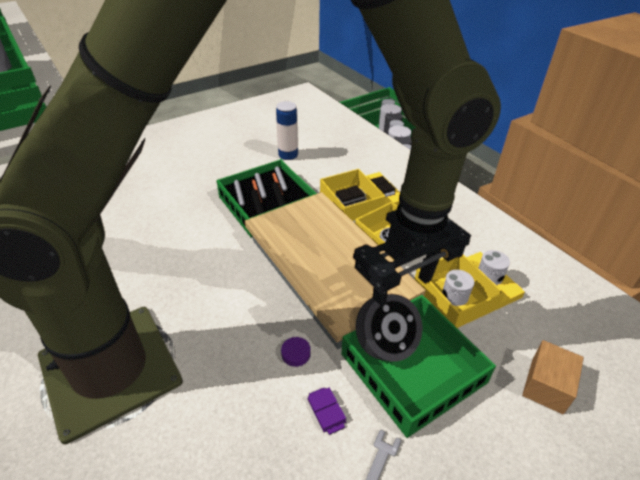

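The pulley leans back about 45° on the board end. Its top edge is near y=-0.205, z=0.115, and its foot is near y=-0.31. I'll go behind it, low down, and shove its lower trailing rim forward so that the foot slides and it lies down.

{"op": "carry_out", "data": {"series": [{"dp":[0,-0.2,-1.8],"yaw":0,"jaw":1},{"dp":[0,-0.24,-3.6],"yaw":0,"jaw":1},{"dp":[0.3,-0.24,-4],"yaw":0,"jaw":1},{"dp":[2,-0.2,-4],"yaw":0,"jaw":1},{"dp":[2.6,-0.2,-4],"yaw":0,"jaw":1}]}}

```text
clock: 21.85
tool_pos: [0.4477, -0.126, 0.085]
eef_rot: [0.482, 0.519, -0.516, 0.482]
contact_force: [0.1, -0.4, 0.4]
opening: 1.007
```

```bash
python3 go.py 453 -130 68 0 453 -225 68 0; python3 - <<'E'
from h import *
for n in('side','top'):
    p,d=snap(n)
    W=cloud(n,d);m=(W[...,0]>.44)&(W[...,0]<.47)&(W[...,1]<-.14)&(W[...,1]>-.41)&(W[...,2]<.13)&(d>0)
    q=W[m]
    for a in np.arange(-.41,-.14,.01):
        k=q[(q[:,1]>a)&(q[:,1]<a+.01)]
        if len(k)>3: print(n,a.round(2),np.percentile(k[:,2],[5,50,95]).round(3))
E
```

```text
t 21.85 pos [ 447.7 -126.    85. ] ang 0.1 down [-0.07   0.003 -0.998] F [ 0.1 -0.4  0.4] op 1.007 q [ 0.22  0.79 -0.08  2.1   0.19  0.33 -0.02]
dp [0.55 0.22 0.14] yaw 0.02
dp [0.54 0.21 3.3 ] yaw 0.02
side -0.41 [-0.002  0.001  0.003]
side -0.4 [-0.     0.033  0.057]
side -0.38 [0.004 0.006 0.008]
side -0.37 [0.004 0.006 0.008]
side -0.36 [0.004 0.006 0.008]
side -0.35 [0.004 0.006 0.008]
side -0.34 [0.004 0.006 0.008]
side -0.33 [0.004 0.006 0.008]
side -0.32 [0.004 0.006 0.007]
side -0.31 [0.004 0.006 0.008]
side -0.3 [0.004 0.006 0.033]
side -0.29 [0.004 0.034 0.042]
side -0.28 [0.005 0.047 0.052]
side -0.27 [0.052 0.057 0.062]
side -0.26 [0.061 0.066 0.071]
side -0.25 [0.071 0.076 0.081]
side -0.24 [0.08  0.084 0.089]
side -0.23 [0.088 0.094 0.098]
side -0.22 [0.098 0.102 0.107]
side -0.21 [0.105 0.109 0.112]
side -0.2 [0.098 0.104 0.108]
side -0.19 [0.086 0.091 0.096]
side -0.17 [0.06  0.061 0.063]
side -0.16 [0.059 0.061 0.063]
side -0.15 [0.059 0.061 0.062]
```

The profile through the pulley gives a tilt of about 43°, the foot at y=-0.268, and the tail rim face from (-0.180,0.086) to (-0.205,0.112). A horizontal push would tip it upright. I'll press the tail along the disc plane instead, diagonally down and forward, so that the foot slides.

{"op": "carry_out", "data": {"series": [{"dp":[-1,0.1,0],"yaw":0,"jaw":0.35},{"dp":[-1.6,0.1,0.5],"yaw":0,"jaw":0.35},{"dp":[-1.6,0.1,0.9],"yaw":0,"jaw":0.35},{"dp":[-1.6,0.1,0.9],"yaw":0,"jaw":0.35},{"dp":[-1.6,0.1,0.9],"yaw":0,"jaw":0.35}]}}

```text
clock: 22.58
tool_pos: [0.4534, -0.1529, 0.1322]
eef_rot: [0.482, 0.519, -0.516, 0.481]
contact_force: [0.4, 0.6, -0.1]
opening: 0.457
```

```bash
python3 go.py 453 -180 103 0 453 -200 84 0 453 -228 66 0
```

```text
t 22.57 pos [ 453.4 -152.9  132.2] ang 0.1 down [-0.073  0.004 -0.997] F [ 0.4  0.6 -0.1] op 0.457 q [ 0.29  0.71 -0.11  2.03  0.18  0.48  0.04]
dp [0.97 0.06 0.91] yaw 0.02
dp [1.6  0.1  1.58] yaw 0.02
dp [2.19 0.14 2.51] yaw 0.02
```

{"op": "carry_out", "data": {"series": [{"dp":[0.5,0,0.5],"yaw":0,"jaw":0.35},{"dp":[0.9,0.05,0.85],"yaw":0,"jaw":0.35},{"dp":[1.1,0.05,1.05],"yaw":0,"jaw":0.35},{"dp":[1.25,0.05,1.25],"yaw":0,"jaw":0.35},{"dp":[1.4,0.1,1.45],"yaw":0,"jaw":0.35}]}}

```text
clock: 23.2
tool_pos: [0.456, -0.1907, 0.0902]
eef_rot: [0.483, 0.521, -0.512, 0.482]
contact_force: [2.0, 15.0, 7.1]
opening: 0.35
```

```bash
cat > prof.py <<'E'
from h import *
p,d=snap('side','last.png')
W=cloud('side',d);m=(W[...,0]>.44)&(W[...,0]<.47)&(W[...,1]<-.14)&(W[...,1]>-.4)&(W[...,2]<.13)&(d>0)
q=W[m];o=[]
for a in np.arange(-.40,-.14,.01):
    k=q[(q[:,1]>a)&(q[:,1]<a+.01)]
    if len(k)>3: o.append((round(a*1000+5),int(np.percentile(k[:,2],80)*1000)))
print(o)
E
python3 go.py 453 -228 66 0; python3 prof.py
```

```text
t 23.20 pos [ 456.  -190.7   90.2] ang 0.5 down [-0.069  0.01  -0.998] F [ 2.  15.   7.1] op 0.350 q [ 0.36  0.79 -0.11  2.01  0.22  0.42  0.09]
dp [ 0.8  -0.06  1.25] yaw 0.08
[(-395, 55), (-375, 7), (-365, 6), (-355, 6), (-345, 6), (-335, 6), (-325, 7), (-315, 6), (-305, 6), (-295, 38), (-285, 47), (-275, 56), (-265, 64), (-255, 71), (-245, 79), (-235, 86), (-225, 94), (-215, 101), (-205, 105), (-195, 113), (-175, 61), (-165, 60), (-155, 61)]
```

It's working: 15 N, and the tilt is down to 38°. I'll continue.

{"op": "carry_out", "data": {"series": [{"dp":[0.15,0,0.25],"yaw":0,"jaw":0.35},{"dp":[0.35,0,0.5],"yaw":0,"jaw":0.35},{"dp":[0.5,0,0.75],"yaw":0,"jaw":0.35},{"dp":[0.65,0,1.0],"yaw":0,"jaw":0.35},{"dp":[0.75,0,1.25],"yaw":0,"jaw":0.35}]}}

```text
clock: 23.88
tool_pos: [0.4545, -0.2269, 0.066]
eef_rot: [0.483, 0.523, -0.512, 0.481]
contact_force: [0.1, 0.4, 0.1]
opening: 0.348
```

```bash
python3 go.py 453 -240 66 0; python3 prof.py
```

```text
t 23.88 pos [ 454.5 -226.9   66. ] ang 0.6 down [-0.07   0.013 -0.997] F [0.1 0.4 0.1] op 0.348 q [ 0.43  0.85 -0.11  1.98  0.24  0.4   0.14]
dp [-0.   -0.05  0.44] yaw 0.10
[(-395, 55), (-375, 7), (-365, 6), (-355, 6), (-345, 33), (-335, 42), (-325, 42), (-315, 43), (-305, 43), (-295, 43), (-285, 43), (-275, 43), (-265, 43), (-255, 43), (-245, 43), (-235, 43), (-225, 42), (-215, 35), (-205, 31)]
```

The pulley is flat: its top is at 43 mm everywhere, the floor reads 6 mm, and the contact force is about 0. I'll retract and take a final look.

{"op": "carry_out", "data": {"series": [{"dp":[-1.5,0,0],"yaw":0,"jaw":0.35},{"dp":[-3.5,0,0],"yaw":0,"jaw":0.35},{"dp":[-4,0,-2],"yaw":0,"jaw":0.35},{"dp":[-4,0,-4],"yaw":0,"jaw":0.35},{"dp":[-4,0,-6],"yaw":0,"jaw":0.35}]}}

```text
clock: 24.55
tool_pos: [0.4617, -0.05, 0.1879]
eef_rot: [0.484, 0.521, -0.513, 0.481]
contact_force: [1.9, -0.5, -0.3]
opening: 0.349
```

```bash
python3 go.py; python3 prof.py; python3 - <<'E'
from h import *
a,_=snap('side');b,_=snap('top')
cv2.imwrite('pics/end.png',cv2.cvtColor(np.hstack([a[140:440,200:540],b[90:390,190:530]]),cv2.COLOR_RGB2BGR))
E
```

```text
t 24.55 pos [461.7 -50.  187.9] ang 0.3 down [-0.068  0.01  -0.998] F [ 1.9 -0.5 -0.3] op 0.349 q [ 0.11  0.6  -0.16  2.03  0.14  0.6  -0.13]
[(-395, 54), (-375, 7), (-365, 7), (-355, 6), (-345, 31), (-335, 42), (-325, 43), (-315, 43), (-305, 43), (-295, 43), (-285, 43), (-275, 43), (-265, 43), (-255, 42), (-245, 43), (-235, 42), (-225, 42), (-215, 51), (-205, 60), (-195, 61), (-185, 61), (-175, 62), (-165, 61), (-155, 61), (-145, 61)]
```

View pics/end.png

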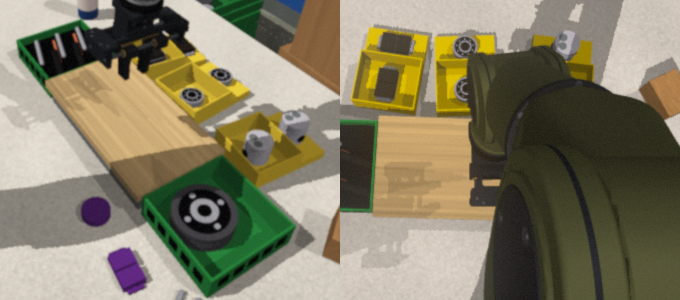

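The side half shows the pulley flat in the green crate (205,213), the piston standing in its bin (257,147) and the bearing in its bin (192,97). The top half shows the pads in their bin (388,83). The robot is clear of everything, so I'll hand in.

```bash
python3 -c "
from plant import r
print(r.finish_job())"
```

```text
the job is handed in; nothing more can be done
None
```

All four parts are in their bins and the pulley lies flat in the green crate, but the 40 N limit may have been broken on the way. The job was handed in at about 25 s of robot time.

**Bins:** Both pads are in the pad bin, one stacked on the other. The bearing is in the bearing bin, and the piston stands crown up in the piston bin. I saw all four in place before pushing the pulley and again in the last pictures.

**Pulley:** I pushed it over the board end with two spread fingers, at about 10–12 N. It did not drop in by itself. It stuck at about 43°, leaning on the board end, so I pressed its tail down and forward until it lay flat. The last depth check shows its top level at 43 mm all across. Flat on the crate floor it should be about 41 mm, and the camera reads 1–2 mm high there.

**What went wrong:** While the pulley was tipping, it pushed up against the gripper, and the wrist force read about 86 N upward when that move ended. That is under the 120 N wrist limit. But if that force bore on the gripper's body rather than its fingers, it was over the 40 N limit for pressing; I relieved it on the next move and could not tell which it was. The tool also drifted up to about 4° off vertical over the run, with no visible effect on the placings.

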